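# Latch the tea box's spring follower back for refilling

### The job

Get the empty tea box ready for refilling: tip its wooden lid up by the bar grip at the end nearest you, lift it off and lay it flat on the free worktop to the right of the box, without dropping it. Then draw the spring follower inside back to the index tabs and stop there with its cam lever still open, and, holding the follower at the tabs so that it does not creep away, squeeze the lever fully shut against the upright grip with the same hand. Finish while still holding grip and lever squeezed together at the tabs; leave the things standing round the box alone.

Things in the scene. Friction and masses are not known exactly. Their poses are not given: they have to be found in the camera images.
- tea_box: White enamelled steel tea box, fixed to the worktop, 260 long (its x) x 100 wide (its y) x 94 mm high, open at the top, walls 3 mm. Origin at the centre of its underside; its x runs along the box from the near end (the one towards the robot, with a label frame, x = -130 mm) to the far end, z up. Within 0.3 rad of world x. The worktop to its right (world -y) is clear for 0.25 m from its middle line.
- rim_far (a point): The middle of the box's far rim: 130 mm along the box's x from its origin, 94 mm up. The lid's far edge rests here while the lid is tipped.
- lid_grip (a point): Centre of the lid's bar grip, an upright wooden bar 12 mm thick (lid's x) x 64 mm long (lid's y) x 26 mm high on the board near its near end. The centre lies 13 mm above the board's top, 92 mm from the lid's middle towards the near end, and 29 mm above the underside of the battens. Lid axes: x along its length from near to far end, z up; it starts aligned with the box. To take it: close the fingers along the lid's x.
- lid_mid (a point): Middle of the loose wooden lid's board, 268 x 110 x 9 mm, 0.15 to 0.3 kg. It lies on the box's rim with two 6 mm battens inside the opening (7 mm play); laid on the worktop it stands on the battens with this point 10.5 mm up.
- lid_far (a point): Middle of the far lower edge of the lid's board, 134 mm from the lid's middle.
- follower (a joint): Position of the steel follower, a 90 mm wide plate that slides along the box on a floor rail, in m: 0 = home towards the near end (plate's near face at x = -78 mm in the box), grows towards the far end, at most 0.15. A spring pulls it home with about 4.5 N at home and 6.5 N far out. With the lever shut the cam grips the rail (left alone it would still creep home by under 1 mm a second); the hand can still push the follower a few mm.
- grip (a point): Centre of the upper part of the follower's upright steel grip (10 mm along the box, 26 mm across, its top 86 mm above the worktop, 8 mm under the rim); this point lies 75 mm up, 5 mm behind the plate's near face, on the middle line of the box. The grip's near face is flush with the plate's near face.
- follower_edge (a point): The follower's near face at the height of its pointer ears, 67 mm up. This face is what is set level (along the box) with the index tabs.
- lever (a joint): Cam lever of the follower, hinged 22 mm above the worktop and 20 mm behind the plate's near face, in rad: 0 = shut (upright beside the grip, at its stop), grows as its top leans to the far end, at most 0.62. Stays open where it is left; 1 to 2 N at its top swing it, rising to about 6 N from 0.3 rad down, where the cam bites on the rail; below 0.1 rad it is over centre and snaps shut by itself.
- lever_tip (a point): Centre of the lever's black roll, 10 mm thick and 26 mm long (across the box), 60 mm from the hinge. Over grip and roll, measured along the box from the grip's near face to the roll's far side, it is 25 mm with the lever shut and about 53 to 59 mm open. A hand comes down with one finger on the near side of the grip and one on the far side of the roll, the fingers closing along the box; fingertips 50 to 60 mm above the worktop clear everything in the box.
- index_mark (a point): The mark: point between the two dark index tabs clipped on the scales of the two long inner walls, on the box's middle line 66 mm up. The follower's near face must come level with it along the box.
- salt: Loose salt bowl, 110 mm across and 51 mm high, by the front edge on the right; origin under its centre. A bystander.
- pepper: Loose glass pepper grinder, 43 mm across and 112 mm high, on the right; origin under its centre. A bystander.
- oil: Loose small square oil bottle, 42 mm across and 170 mm high, behind the box; origin under its centre. A bystander.

How it is judged:
By the outcome, as a careful person would: the job done as asked, in the order asked, and still so for the second after the job is handed in, while the arm keeps its last pose, push and grip.
It also fails if it takes over 61 s, if anything falls off the work surface, if the arm or the gripper's body presses on something with over 40 N, if the wrist force passes 120 N, or if a joint passes its speed limit or range.

### The arm

A 7-joint arm with a two-finger parallel gripper is mounted at the origin on a cart in front of the work surface, level with it; the furniture and walls round the work are solid. World frame = base frame: x ahead of the robot, y to its left, z up, the work surface at z = 0. Lengths are in m, angles in rad, forces in N, time in s.
With the tool pointing down it reaches from about 0.425 to 0.925 m from the base axis. Payload 6.8 kg.
Tool frame: the origin (TCP) lies on the centre line of the jaws, within the pads' length; the fingertips stand 25 mm ahead of it and the grasp point (between the pads) lies 6 mm ahead of it; z points along the fingers, y is the line along which they close (so a half turn about z gives the same grasp; the last joint's range is limited). The gripper opens to 85 mm and grips with 20 to 120 N. Pads are 22 mm wide; open, the fingers measure 114 mm over their backs; the gripper's body (76 mm by 85 mm) begins 54 mm behind the grasp point. The pads swing forward as they close: fully open they stand 13 mm farther back than shut.
Start: joints at [-1.277, 0.477, 0.022, 1.555, -0.011, 1.109, -0.083], TCP at [0.264, 0.621, 0.256] pointing down, gripper open.
Joint ranges: [-2.96, 2.96], [-0.34, 2.1], [-1.41, 1.46], [0.24, 2.44], [-1.37, 4.51], [0.17, 1.92], [-2.96, 2.96]. Speed limits (rad/s): [2.39, 2.39, 3.14, 3.14, 3.14, 3.14, 3.14].

### API

Orientations are given as a rotation vector (axis times angle).
In Python, from bench import telemetry, grab_frame, job gives the robot as it stands.
- The arm moves only by the tool apply_moves, never from a script. Its argument "rows" is a list of rows, each a list of 2 entries, a list of its own where there are three numbers: the shift along the tool's x, y, z each as a share of 250 mm, from -1 to 1, then the turn, a rotation vector about the tool's x, y, z each as a share of pi rad, from -1 to 1. A call has 1 to 10 rows; each row is the pose to reach, as a shift and turn from the pose commanded when the call began, along the tool's axes at that moment, turning the shorter way round; what a row does not reach only later rows make up. A row lasts 1/8 s, in which the tool goes at most 62.5 mm and 10.7 degrees, less where a joint would pass 70% of its speed; a pose out of reach is approached as far as the arm can. A call with a number of a shift or a turn outside -1 to 1 is refused whole. A call with a gripper value outside its range is refused whole. "jaw" is the gripper's target within -1 to 1 (fully open at 1, half-way at 0, shut at -1), set as the call begins (left out, the last holds). The fingers move at their own pace and stop on an object; "newtons" is the grip in N (left out, the last holds). Time passes only in rows, so rows that repeat a pose let the fingers close. It gives the time, the measured TCP pose, the force, the opening and the grip force at its end, in the units of the state.
- telemetry.get_obs(): the state, without advancing time (a new reading comes with each control period).
- grab_frame(name): name is "scene" or "top"; returns a dict with "frame" (400x640x3 uint8, red, green, blue), "vertical_fov" (degrees; the focal length in pixels is half the picture's height over the tangent of half this angle, whatever the lens; pixels are square), "cx", "cy" (the principal point, pixels), "origin" and "attitude" of the camera in the world. Camera axes: x right, y up, looking along -z (the intrinsics and any distortion apply to the point x, -y, -z); pixel columns grow to the right and rows downward; lengths in m; the calibration is good to about 2 mm. A picture is of the moment at which its call begins. There is no depth.
- job.hand_in(): hands the job in; it is judged then, once.
The state is a dict: "clock": time; "joints": joint angles; "qvel": joint speeds; "tau": joint torques, N m; "tcp_pos": TCP position; "orientation": TCP orientation; "contact_force": force on the tool from outside, world axes, zero at the start; "moment": the same for the moment, N m; "grip_width": finger opening in m; "gripper_force": force on a finger pad.
Only numpy, scipy, OpenCV 4.12 (cv2) and the standard library are available. Lean on these libraries where they do the work, as an engineer would, in place of code of your own. Each camera call takes 0.05 s, during which the arm holds its last target. There are 200 camera calls.

## Working session

There is one attempt and no reset: what is moved stays moved. The work goes in short steps, Python scripts to look and compute and a tool call to move; the robot and the scene stay as the last step left them, time stands still between calls to the robot, and variables do not carry over. Pictures are saved under pics/ and viewed, at most 10 in all, crops included, and the job is handed in when it is done.

Besides the shell and the picture viewer there is one more tool, called after ">>>" by a JSON object that holds its "op" and its "data". apply_moves: Moves the arm, as the interface text tells. Its arguments: {"type":"object","properties":{"rows":{"type":"array"},"jaw":{"type":"number"},"newtons":{"type":"number"}},"required":["rows"]}

```bash
mkdir -p pics; ls
python3 - <<'E'
from bench import telemetry, grab_frame
import cv2
print(telemetry.get_obs())
for n in("scene","top"):
    g=grab_frame(n); cv2.imwrite(f"pics/{n}0.png",g["frame"][:,:,::-1])
    print({k:v for k,v in g.items() if k!="frame"})
E
```

```text
pics
{'clock': 0.0, 'joints': array([-1.27708742,  0.47777711,  0.02232777,  1.55645363, -0.01147216,
        1.10932137, -0.08309396]), 'qvel': array([ 0.00176982, -0.00120016, -0.00064174,  0.00183031, -0.0005055 ,
       -0.00108557, -0.00097907]), 'tau': array([-4.91470331e-06, -5.96447933e+01,  1.60808869e+00, -2.81184751e+01,
        1.24994642e-02,  9.60174773e-03,  1.09158182e-05]), 'tcp_pos': array([0.26377637, 0.62072511, 0.25533996]), 'orientation': array([-6.26802053e-01, -3.07821090e+00,  2.85710637e-03]), 'contact_force': array([-0.77223642, -0.20036277, -0.13509363]), 'moment': array([0.0461865 , 0.00532128, 0.04189548]), 'gripper_force': 0.0, 'grip_width': 0.08547267784717213}
{'vertical_fov': 48.84006379888825, 'cx': 319.20968466804476, 'cy': 202.2000771111891, 'origin': array([0.13687004, 0.07853136, 1.0139615 ]), 'attitude': array([ 0.32190117, -0.46633104, -1.92078354])}
{'vertical_fov': 44.33101670141954, 'cx': 314.1599963793536, 'cy': 194.45671809030935, 'origin': array([ 0.4758286 , -0.09220802,  1.36049903]), 'attitude': array([ 0.07963235, -0.08973664, -1.55451071])}
```

View pics/scene0.png

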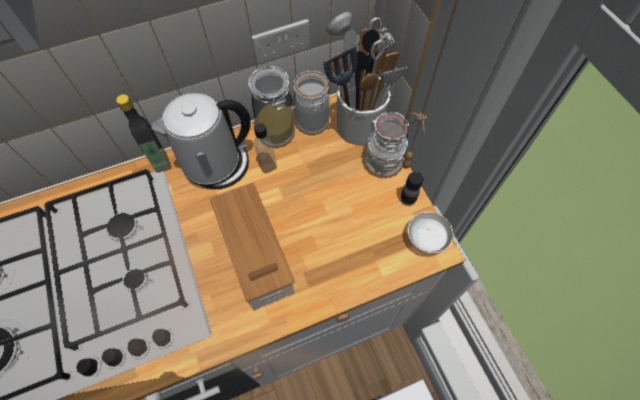

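View pics/top0.png

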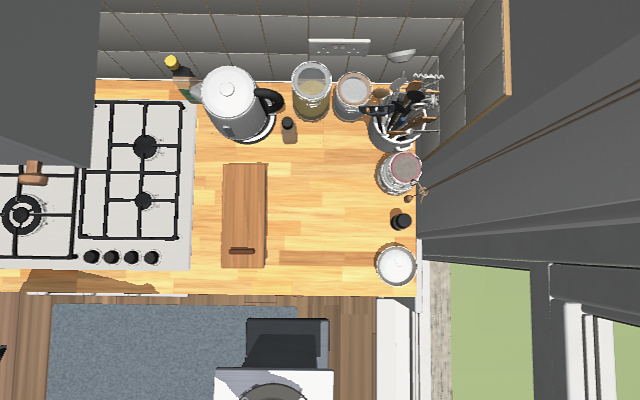

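```bash
cat > h.py <<'E'
import numpy as np, cv2
from scipy.spatial.transform import Rotation as R
from bench import telemetry, grab_frame
np.set_printoptions(precision=4,suppress=True)
def cam(g):
    H=g["frame"].shape[0]; f=H/2/np.tan(np.radians(g["vertical_fov"])/2)
    return f,g["cx"],g["cy"],np.array(g["origin"]),R.from_rotvec(g["attitude"])
def proj(g,P):
    f,cx,cy,o,A=cam(g); c=A.inv().apply(np.atleast_2d(P)-o)
    return np.c_[cx+f*c[:,0]/-c[:,2], cy+f*c[:,1]/c[:,2]]
def unproj(g,uv,z):
    f,cx,cy,o,A=cam(g); uv=np.atleast_2d(uv).astype(float); z=np.broadcast_to(z,len(uv))
    d=A.apply(np.c_[(uv[:,0]-cx)/f,-(uv[:,1]-cy)/f,-np.ones(len(uv))])
    return o+d*((z-o[2])/d[:,2])[:,None]
def crop(g,u0,v0,u1,v1,s): # pixel centre p -> (p-u0+.5)*s-.5
    return cv2.resize(g["frame"][v0:v1,u0:u1,::-1],None,fx=s,fy=s,interpolation=cv2.INTER_CUBIC)
def save(name,ims):
    h=max(i.shape[0] for i in ims)
    cv2.imwrite(f"pics/{name}.png",np.hstack([np.pad(i,((0,h-i.shape[0]),(0,0),(0,0))) for i in ims]))
def togo(p,yaw=None,tilt=0):
    """target TCP, box yaw -> shift/turn in shares; tool z down tilted by `tilt` about box y; tool y along box x"""
    o=telemetry.get_obs(); T=R.from_rotvec(o["orientation"]); 
    s=T.inv().apply(np.array(p)-o["tcp_pos"])/.25
    if yaw is None: return s
    out=[]
    for k in (0,1):
        G=R.from_euler('z',yaw)*R.from_euler('y',tilt)*R.from_matrix(np.array([[0,1,0],[1,0,0],[0,0,-1.]]).T)*R.from_euler('z',np.pi*k)
        out.append((T.inv()*G).as_rotvec()/np.pi)
    return s,out
E
python3 - <<'E'
from h import *
g=grab_frame("top");s=grab_frame("scene")
save("crop1",[crop(g,205,150,290,285,4),crop(s,205,175,305,310,4)])
p=unproj(g,[(222,163),(265,163),(265,267),(222,267)],.103);print(p)
print(proj(s,p))
print(unproj(g,[(396,265),(402,222),(289,135)],[.05,.1,.1]))
E
```

```text
[[0.6907 0.1406 0.103 ]
 [0.6924 0.0293 0.103 ]
 [0.4255 0.0226 0.103 ]
 [0.424  0.1314 0.103 ]]
[[207.6059 197.8547]
 [252.381  181.4674]
 [294.8946 280.0583]
 [246.6198 300.0359]]
[[ 0.4335 -0.3189  0.05  ]
 [ 0.5448 -0.3261  0.1   ]
 [ 0.7681 -0.0313  0.1   ]]
```

View pics/crop1.png

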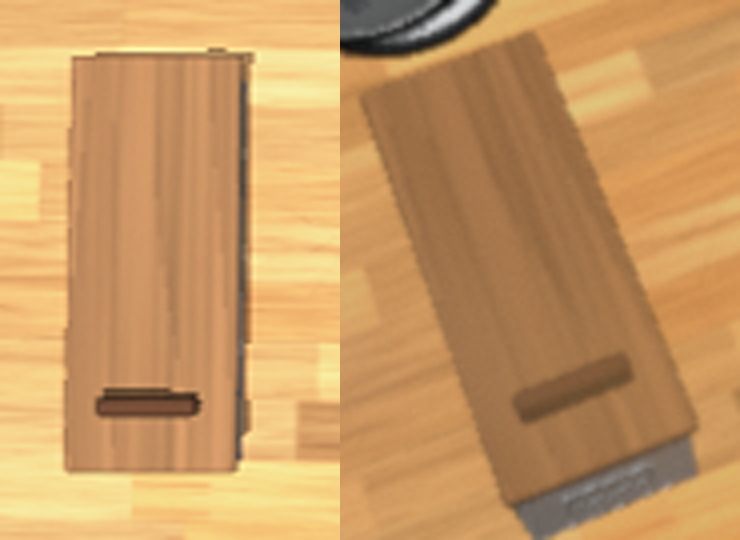

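Run:
```python
from h import *
from scipy.optimize import least_squares
g=grab_frame("top");s=grab_frame("scene")
t=np.array([(222.6,163.9),(264.6,163.9),(263.9,267.1),(221.1,267.1)])
q=np.array([(210.1,199.1),(254.6,182.1),(293.6,282.1),(247.1,300.1)])
a=unproj(g,t,.103);b=unproj(s,q,.103)
for p in(a,b):
    print(p[:,:2].tolist(),p.mean(0),"len",np.linalg.norm((p[0]+p[1]-p[2]-p[3])/2),"wid",np.linalg.norm((p[0]+p[3]-p[1]-p[2])/2)); d=(p[0]+p[1]-p[2]-p[3]);print("yaw",np.arctan2(d[1],d[0]))
L=np.array([(134,55),(134,-55),(-134,-55),(-134,55)])/1e3
def P(v): c,n=np.cos(v[2]),np.sin(v[2]); return np.c_[L@np.array([[c,n],[-n,c]])+v[:2],np.full(4,v[3])]
for z in (None,.103):
    def f(v,z=z):
        v=np.r_[v[:3],z or v[3]]; return np.r_[proj(g,P(v))-t,proj(s,P(v))-q].ravel()
    r=least_squares(f,[.56,.08,0,.103]);print(r.x,r.fun.reshape(-1,2))
# grips
print(unproj(g,[(205+148/4,150+404/4)],.129),unproj(s,[(205+233/4,175+384/4)],.124))
```

```text
[[0.6883372444184771, 0.13895348194726453], [0.6900204975794696, 0.030242220014026808], [0.4252354228635956, 0.02536375901630253], [0.4237233988791536, 0.13366466299176405]] [0.5568 0.0821 0.103 ] len 0.2647482721138214 wid 0.10851784409536173
yaw 0.019202967350282915
[[0.6852011160410059, 0.1360816397217996], [0.6886824992035575, 0.02491520271725072], [0.42238618454987975, 0.026745428773551884], [0.42349044748143094, 0.1305102612885442]] [0.5549 0.0796 0.103 ] len 0.26401011843443983 wid 0.10747220724200547
yaw 0.007085303588456166
[0.5577 0.081  0.0128 0.0969] [[ 0.9349 -0.5843]
 [ 1.2137 -0.4732]
 [ 0.6472  0.2498]
 [ 0.1898  0.2003]
 [-0.7445 -0.5335]
 [-1.2401  0.4481]
 [ 0.9109 -0.4005]
 [-1.1794  1.6767]]
[0.5561 0.0806 0.0127 0.103 ] [[ 0.6542 -0.402 ]
 [ 1.1408 -0.2845]
 [ 0.5513  0.9653]
 [-0.1236  0.9099]
 [-0.994  -1.2862]
 [-1.2317 -0.377 ]
 [ 1.1677 -0.6839]
 [-1.238   1.5122]]
[[0.4652 0.0784 0.129 ]] [[0.4629 0.0785 0.124 ]]
```

Run:
```python
from h import *
print(togo([.464,.0795,.20],.013))
```

```text
(array([-1.5838, -1.6808,  0.2249]), [array([-0.0002,  0.0001,  0.368 ]), array([-0.0001, -0.0002, -0.632 ])])
```

>>> {"op": "apply_moves", "data": {"rows": [[[-0.15, -0.16, 0], [0, 0, 0.05]], [[-0.35, -0.37, 0], [0, 0, 0.1]], [[-0.55, -0.58, 0], [0, 0, 0.16]], [[-0.7, -0.74, 0], [0, 0, 0.22]], [[-0.8, -0.84, 0], [0, 0, 0.27]], [[-0.8, -0.84, 0], [0, 0, 0.33]], [[-0.8, -0.84, 0], [0, 0, 0.368]], [[-0.8, -0.84, 0], [0, 0, 0.368]]], "jaw": 1}}

```text
clock: 1.3
tcp_pos: [0.3659, 0.3497, 0.2564]
orientation: [-2.206, -2.237, -0.0]
contact_force: [-0.4, 0.4, -0.0]
grip_width: 0.0853
gripper_force: 0.0
```

Run:
```python
from h import *
o=telemetry.get_obs();print(o["clock"],o["tcp_pos"],o["joints"],o["contact_force"]);print(togo([.464,.0795,.20],.013))
```

```text
1.3 [0.3659 0.3497 0.2564] [-1.1453  0.1981  0.2984  1.9692 -0.0696  0.9837 -0.7998] [-0.3835  0.4413 -0.0446]
(array([-1.0864,  0.3773,  0.2255]), [array([ 0.    , -0.0001,  0.0003]), array([ 0.0001,  0.0001, -0.9997])])
```

>>> {"op": "apply_moves", "data": {"rows": [[[-0.15, 0.06, 0], [0, 0, 0]], [[-0.35, 0.13, 0.0], [0, 0, 0]], [[-0.55, 0.2, 0.05], [0, 0, 0]], [[-0.75, 0.27, 0.1], [0, 0, 0]], [[-0.9, 0.34, 0.15], [0, 0, 0]], [[-1, 0.377, 0.2], [0, 0, 0]], [[-1, 0.377, 0.225], [0, 0, 0]], [[-1, 0.377, 0.225], [0, 0, 0]]]}}

```text
clock: 2.3
tcp_pos: [0.463, 0.1018, 0.1997]
orientation: [-2.204, -2.238, 0.001]
contact_force: [0.5, -0.1, 0.7]
grip_width: 0.0856
gripper_force: 0.0
```

Run:
```python
from h import *
o=telemetry.get_obs();print(o["clock"],o["tcp_pos"],o["joints"],o["contact_force"]);print(togo([.464,.0795,.13],.013))
g=grab_frame("top");s=grab_frame("scene")
save("crop2",[crop(g,205,150,290,285,4),crop(s,205,175,305,310,4)])
```

```text
2.3 [0.463  0.1018 0.1997] [-0.7543  0.2282  0.4702  2.1049 -0.1386  0.8383 -0.1866] [ 0.5008 -0.1425  0.7273]
(array([-0.0891,  0.0031,  0.2788]), [array([-0.0003,  0.    ,  0.0006]), array([-0.    , -0.0005, -0.9994])])
```

View pics/crop2.png

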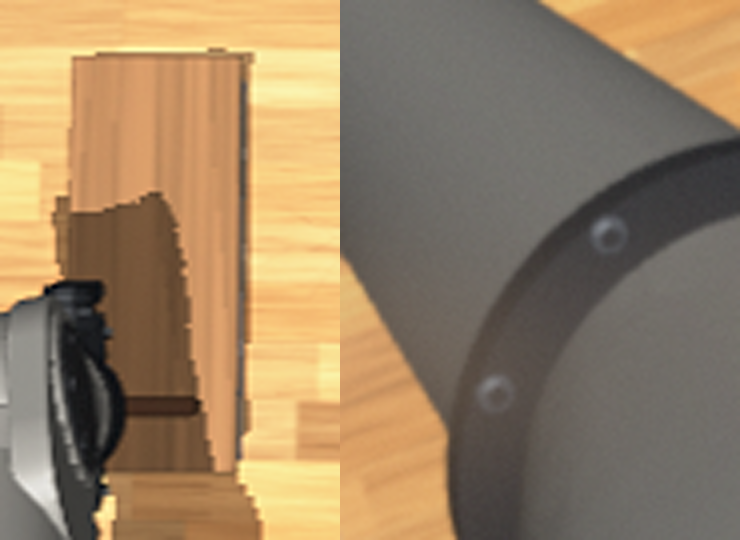

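>>> {"op": "apply_moves", "data": {"rows": [[[-0.06, 0, 0.05], [0, 0, 0]], [[-0.088, 0.003, 0.12], [0, 0, 0]], [[-0.088, 0.003, 0.19], [0, 0, 0]], [[-0.088, 0.003, 0.24], [0, 0, 0]], [[-0.088, 0.003, 0.265], [0, 0, 0]], [[-0.088, 0.003, 0.279], [0, 0, 0]], [[-0.088, 0.003, 0.279], [0, 0, 0]]], "jaw": -0.3, "newtons": 30}}

```text
clock: 3.28
tcp_pos: [0.4646, 0.0792, 0.1304]
orientation: [2.207, 2.236, 0.0]
contact_force: [-0.2, -0.1, 0.6]
grip_width: 0.0296
gripper_force: 0.0
```

>>> {"op": "apply_moves", "data": {"rows": [[[0, 0, 0], [0, 0, 0]], [[0, 0, 0], [0, 0, 0]], [[0, 0, 0], [0, 0, 0]], [[0, 0, 0], [0, 0, 0]], [[0, 0, 0], [0, 0, 0]], [[0, 0, 0], [0, 0, 0]]], "jaw": -1, "newtons": 80}}

```text
clock: 4.03
tcp_pos: [0.4649, 0.0791, 0.1309]
orientation: [2.207, 2.235, 0.002]
contact_force: [-0.9, -0.0, 6.4]
grip_width: 0.0105
gripper_force: 78.7
```

>>> {"op": "apply_moves", "data": {"rows": [[[0, 0.005, -0.028], [0.01, 0, 0]], [[0, 0.011, -0.055], [0.0199, 0, 0]], [[0, 0.018, -0.083], [0.03, 0, 0]], [[0, 0.025, -0.11], [0.0398, 0, 0]], [[0, 0.043, -0.163], [0.0597, 0, 0]], [[0, 0.064, -0.215], [0.0796, 0, 0]], [[0, 0.083, -0.256], [0.0955, 0, 0]], [[0, 0.105, -0.296], [0.1114, 0, 0]], [[0, 0.105, -0.296], [0.1114, 0, 0]], [[0, 0.105, -0.296], [0.1114, 0, 0]]]}}

```text
clock: 5.28
tcp_pos: [0.4908, 0.0793, 0.2039]
orientation: [-2.02, -2.046, 0.36]
contact_force: [1.6, -0.6, -1.9]
grip_width: 0.0105
gripper_force: 78.5
```

Run:
```python
from h import *
o=telemetry.get_obs();print(o["clock"],o["tcp_pos"],o["joints"],o["contact_force"],o["moment"],R.from_rotvec(o["orientation"]).as_matrix())
g=grab_frame("top");s=grab_frame("scene")
save("crop3",[crop(g,195,150,295,290,4),crop(s,195,165,295,305,4)])
```

```text
5.275 [0.4908 0.0793 0.2039] [-0.5788  0.4568  0.4494  1.8337 -0.2473  1.2541 -0.0032] [ 1.5608 -0.5534 -1.8717] [-0.0145 -1.145   0.0191] [[-0.0128  0.94   -0.3411]
 [ 0.9999  0.0121 -0.0044]
 [-0.     -0.3411 -0.94  ]]
```

View pics/crop3.png

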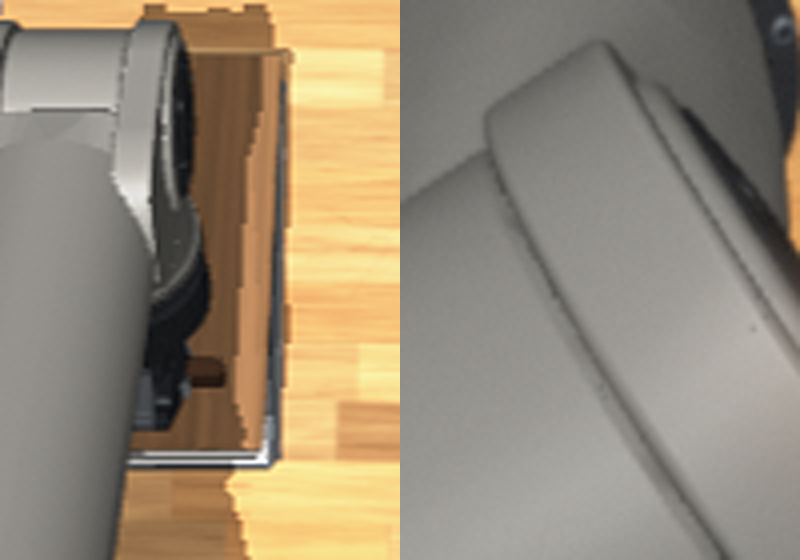

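>>> {"op": "apply_moves", "data": {"rows": [[[0, -0.015, -0.04], [0, 0, 0]], [[0, -0.04, -0.11], [0, 0, 0]], [[0, -0.075, -0.2], [0, 0, 0]], [[0, -0.1, -0.28], [-0.02, 0, 0]], [[0, -0.109, -0.3], [-0.05, 0, 0]], [[0, -0.109, -0.3], [-0.08, 0, 0]], [[0, -0.109, -0.3], [-0.1, 0, 0]], [[0, -0.109, -0.3], [-0.111, 0, 0]], [[0, -0.109, -0.3], [-0.111, 0, 0]]]}}

```text
clock: 6.5
tcp_pos: [0.4902, 0.0793, 0.2846]
orientation: [-2.206, -2.235, 0.001]
contact_force: [0.4, 0.4, -2.4]
grip_width: 0.0103
gripper_force: 78.4
```

Run:
```python
from h import *
o=telemetry.get_obs();print(o["clock"],o["tcp_pos"],o["joints"],o["contact_force"],o["moment"]);print(togo([.475,-.075,.2],.013))
```

```text
6.5 [0.4902 0.0793 0.2846] [-0.71    0.1539  0.4789  1.9634 -0.0829  1.0443 -0.181 ] [ 0.3711  0.4235 -2.417 ] [0.0191 0.1703 0.0663]
(array([-0.6168, -0.0685,  0.3383]), [array([-0.0005, -0.0002,  0.    ]), array([ 0.0003, -0.0008, -1.    ])])
```

>>> {"op": "apply_moves", "data": {"rows": [[[-0.06, -0.01, 0], [0, 0, 0]], [[-0.16, -0.02, 0], [0, 0, 0]], [[-0.28, -0.04, 0], [0, 0, 0]], [[-0.4, -0.05, 0.03], [0, 0, 0]], [[-0.5, -0.06, 0.1], [0, 0, 0]], [[-0.57, -0.068, 0.18], [0, 0, 0]], [[-0.61, -0.068, 0.26], [0, 0, 0]], [[-0.617, -0.068, 0.32], [0, 0, 0]], [[-0.617, -0.068, 0.338], [0, 0, 0]], [[-0.617, -0.068, 0.338], [0, 0, 0]]]}}

```text
clock: 7.75
tcp_pos: [0.4758, -0.0748, 0.1996]
orientation: [-2.206, -2.236, 0.002]
contact_force: [-1.4, -0.5, -2.1]
grip_width: 0.0105
gripper_force: 78.4
```

Run:
```python
from h import *
o=telemetry.get_obs();print(o["clock"],o["tcp_pos"],o["joints"],o["contact_force"],o["moment"]);print(togo([.475,-.075,.047],.013))
g=grab_frame("top");s=grab_frame("scene")
cv2.imwrite("pics/t4.png",np.hstack([crop(g,190,140,330,290,3),crop(s,190,140,310,290,3)]))
```

```text
7.75 [ 0.4758 -0.0748  0.1996] [-0.4584  0.2523  0.5687  2.0928 -0.1805  0.8447  0.2302] [-1.3632 -0.5228 -2.1443] [-0.0142  0.1805 -0.0339]
(array([-0.0007, -0.0022,  0.6105]), [array([-0.0005,  0.    ,  0.0002]), array([-0.    , -0.0008, -0.9998])])
```

View pics/t4.png

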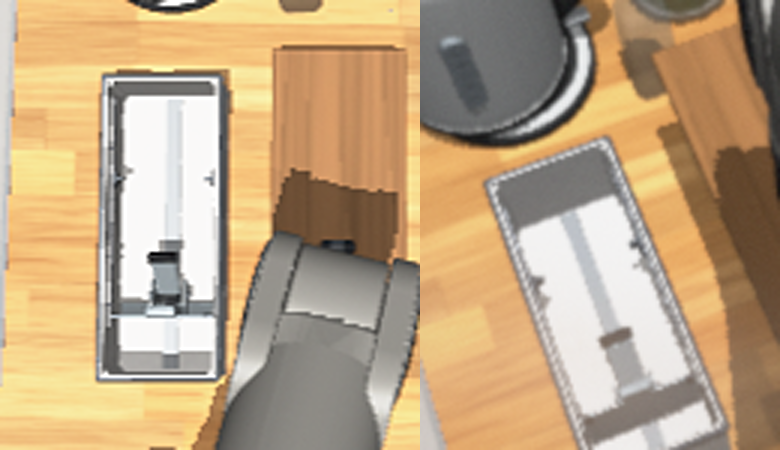

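>>> {"op": "apply_moves", "data": {"rows": [[[0, 0, 0.06], [0, 0, 0]], [[0, 0, 0.16], [0, 0, 0]], [[0, 0, 0.28], [0, 0, 0]], [[0, 0, 0.4], [0, 0, 0]], [[0, 0, 0.5], [0, 0, 0]], [[0, 0, 0.56], [0, 0, 0]], [[0, 0, 0.595], [0, 0, 0]], [[0, 0, 0.61], [0, 0, 0]], [[0, 0, 0.614], [0, 0, 0]], [[0, 0, 0.614], [0, 0, 0]]]}}

```text
clock: 9.1
tcp_pos: [0.4759, -0.0751, 0.0466]
orientation: [-2.207, -2.236, 0.0]
contact_force: [0.4, -0.2, -2.2]
grip_width: 0.0102
gripper_force: 78.4
```

>>> {"op": "apply_moves", "data": {"rows": [[[0, 0, 0.004], [0, 0, 0]], [[0, 0, 0.008], [0, 0, 0]], [[0, 0, 0.01], [0, 0, 0]], [[0, 0, 0.01], [0, 0, 0]]]}}

```text
clock: 9.6
tcp_pos: [0.4755, -0.0751, 0.0436]
orientation: [-2.207, -2.235, 0.001]
contact_force: [-0.5, -0.3, -2.6]
grip_width: 0.0106
gripper_force: 78.5
```

Not touching yet; another 1–2 mm.

>>> {"op": "apply_moves", "data": {"rows": [[[0, 0, 0.003], [0, 0, 0]], [[0, 0, 0.006], [0, 0, 0]], [[0, 0, 0.006], [0, 0, 0]]]}}

```text
clock: 9.98
tcp_pos: [0.4755, -0.0751, 0.0429]
orientation: [-2.206, -2.234, 0.0]
contact_force: [-4.3, 1.5, 11.9]
grip_width: 0.0104
gripper_force: 80.6
```

>>> {"op": "apply_moves", "data": {"rows": [[[0, 0, -0.003], [0, 0, 0]], [[0, 0, -0.003], [0, 0, 0]], [[0, 0, -0.003], [0, 0, 0]], [[0, 0, -0.003], [0, 0, 0]]], "jaw": -0.2}}

```text
clock: 10.48
tcp_pos: [0.4755, -0.0751, 0.0428]
orientation: [-2.206, -2.235, 0.002]
contact_force: [0.1, -0.1, -0.2]
grip_width: 0.0345
gripper_force: 0.0
```

>>> {"op": "apply_moves", "data": {"rows": [[[0, 0, -0.05], [0, 0, 0]], [[0, 0, -0.15], [0, 0, 0]], [[0, 0, -0.3], [0, 0, 0]], [[0, 0, -0.45], [0, 0, 0]], [[0, 0, -0.56], [0, 0, 0]], [[0, 0, -0.62], [0, 0, 0]], [[0, 0, -0.62], [0, 0, 0]]], "jaw": 1}}

```text
clock: 11.35
tcp_pos: [0.4761, -0.075, 0.1987]
orientation: [2.207, 2.236, 0.001]
contact_force: [-0.6, -0.8, 0.9]
grip_width: 0.0857
gripper_force: 0.0
```

Run:
```python
from h import *
g=grab_frame("top");s=grab_frame("scene")
cv2.imwrite("pics/top5.png",g["frame"][:,:,::-1]);cv2.imwrite("pics/scene5.png",s["frame"][:,:,::-1])
save("c5",[crop(g,218,158,270,273,5),crop(s,205,180,305,300,5)])
```

```text
(no output)
```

View pics/c5.png

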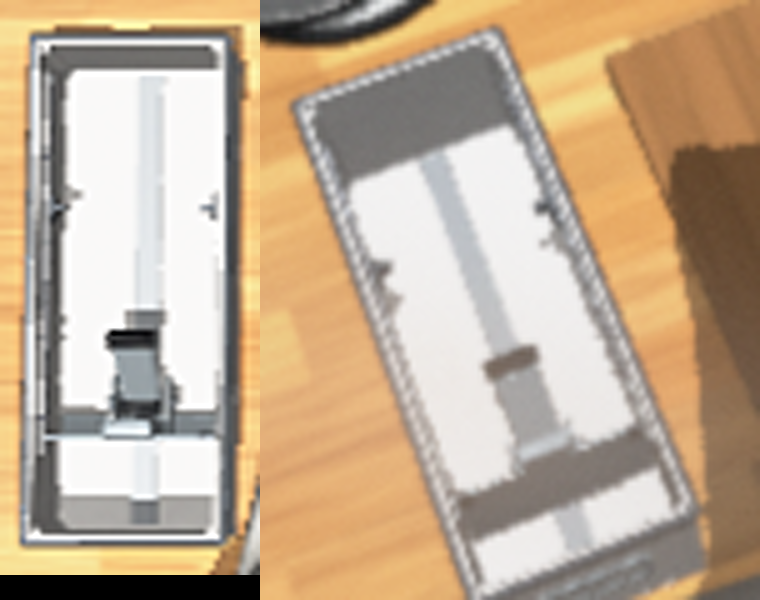

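Run:
```python
from h import *
from scipy.optimize import least_squares
g=grab_frame("top");s=grab_frame("scene")
T=lambda p:np.array(p,float)/5+.1-.5+[218,158]
S=lambda p:(np.array(p,float)-[260,0])/5+.1-.5+[205,180]
t=T([(32,37),(231,35),(229,543),(22,543)]); q=S([(293,103),(495,28),(697,505)])
L=np.array([(130,50),(130,-50),(-130,-50),(-130,50)])/1e3
def P(v): c,n=np.cos(v[2]),np.sin(v[2]); return np.c_[L@np.array([[c,n],[-n,c]])+v[:2],np.full(4,.094)]
ft=lambda v:(proj(g,P(v))-t).ravel(); fs=lambda v:(proj(s,P(v))[:3]-q).ravel()
V={}
for n,f in(("t",ft),("s",fs),("b",lambda v:np.r_[ft(v),fs(v)])):
    r=least_squares(f,[.556,.08,.013]);V[n]=r.x;print(n,r.x,np.abs(r.fun).max())
def box(w,v): return R.from_euler('z',-v[2]).apply(np.atleast_2d(w)-[v[0],v[1],0])*1000
for n in "tb":
    print("top",n,"tabs L,R",box(unproj(g,T([(58,209),(213,208)]),.066),V[n])[:,:2],"grip near edge",box(unproj(g,T([(128,437)]),.086),V[n])[:,:2],"plate",box(unproj(g,T([(80,436),(200,434)]),.067),V[n])[:,:2],"roll",box(unproj(g,T([(131,339)]),.075),V[n])[:,:2])
for n in "sb":
    print("scene",n,"tabs",box(unproj(s,S([(377,270),(545,208)]),.066),V[n])[:,:2],"roll",box(unproj(s,S([(511,362)]),.075),V[n])[:,:2],"plate near top corners", box(unproj(s,S([(470,535),(658,467)]),.060),V[n])[:,:2])
for n in V: # predicted pixel positions of box-frame follower items
    w=R.from_euler('z',V[n][2]).apply(np.array([[-78,0,86],[-78,45,67],[-78,-45,67]])/1e3)+[*V[n][:2],0]
    print(n,(proj(g,w)-[218,158]+.4)*5,(proj(s,w)-[205,180]+.4)*5+[260,0])
```

```text
t [0.5573 0.0827 0.0182] 1.1002583464217537
s [0.558  0.0813 0.0241] 0.32429563548501505
b [0.5577 0.0821 0.0205] 1.4546571388776783
top t tabs L,R [[ 43.2199  41.6136]
 [ 43.4881 -40.3489]] grip near edge [[-77.0804   0.4808]] plate [[-76.349   28.1863]
 [-75.5507 -34.5879]] roll [[-26.0657   1.0076]]
top b tabs L,R [[ 42.9858  42.1072]
 [ 43.0617 -39.8556]] grip near edge [[-77.4106   1.2567]] plate [[-76.6143  28.9605]
 [-75.9633 -33.8154]] roll [[-26.3949   1.6639]]
scene s tabs [[ 45.5598  42.4686]
 [ 43.5859 -40.743 ]] roll [[-27.092    0.7811]] plate near top corners [[-90.6036  45.3937]
 [-95.3267 -42.7134]]
scene b tabs [[ 45.7814  41.8799]
 [ 44.1029 -41.3382]] roll [[-26.722   -0.0652]] plate near top corners [[-90.3915  44.3217]
 [-94.8018 -43.8016]]
t [[128.912  438.7882]
 [ 47.7992 439.2958]
 [219.8563 438.6227]] [[545.4504 454.3877]
 [455.4318 507.2234]
 [644.3637 429.7963]]
s [[132.4269 437.3935]
 [ 51.2628 438.4306]
 [223.3144 436.7398]] [[548.7492 451.4024]
 [458.9547 504.7602]
 [647.3034 426.3893]]
b [[130.4278 438.133 ]
 [ 49.2929 438.8528]
 [221.3476 437.7747]] [[546.8513 453.0452]
 [456.9236 506.0886]
 [645.6166 428.2903]]
```

Run:
```python
from h import *
t=cv2.cvtColor(cv2.imread("pics/top5.png"),cv2.COLOR_BGR2GRAY);s=cv2.cvtColor(cv2.imread("pics/scene5.png"),cv2.COLOR_BGR2GRAY)
print("cols226-235",t[192:206,226:236],"cols255-265",t[192:206,255:266])
print("scene L rows228-243,cols223-236",s[228:244,223:237],"R rows216-232 cols256-270",s[216:232,256:271])
print(togo([.508,.081,.20],.0205))
```

```text
cols226-235 [[128 169  82  87 111 215 254 250 249 249]
 [128 169  82  87 110 215 255 250 249 249]
 [128 169  82  87 111 214 255 252 250 249]
 [158 215  87  86 111 154 219 255 252 250]
 [156 213  81  86 115 158 166 160 214 251]
 [153 213 103  74 113 159 169 168 217 251]
 [125 175 111  55 114 155 224 255 252 250]
 [126 173 133 149 122 104 223 253 250 249]
 [124 170 108  39  86 202 255 251 249 249]
 [123 156  52  53 111 214 255 250 249 249]
 [128 161  57  77 107 212 254 250 249 249]
 [133 171  84  85 108 214 253 249 249 249]
 [132 170  84  81 161 247 252 249 249 249]
 [133 170  82  80 192 255 251 249 249 249]] cols255-265 [[249 249 249 249 249 250 252 243 103  80  91]
 [249 249 249 249 249 249 253 243 102  78  92]
 [249 249 249 249 249 250 253 244 100  77  92]
 [249 249 249 249 250 251 254 245 100  77  92]
 [249 249 249 250 251 238 218 246 101  76  90]
 [249 249 249 251 247 196 195 247 100  75  92]
 [249 250 251 253 251 201 196 248 101  76  90]
 [249 250 241 170 135 128 199 249 103  75  91]
 [249 250 245 222 207 137 198 249 104  75  95]
 [249 249 250 253 243 132 190 247 103  74  95]
 [2
[... 1605 characters left out ...]
186 198 143 139 175 189]
 [241 242 241 236 217 216 210 115 135 186 170 176 130 154 185]
 [241 242 241 241 240 239 227 161 115 139 169 199 142 152 183]
 [241 242 241 241 241 240 235 196 131 131 167 183 171 141 171]
 [241 241 241 241 240 240 226 170 146 143 157 178 207 143 149]
 [241 241 241 240 236 226 210 164 152 150 160 188 200 151 136]
 [241 241 241 240 228 180 181 183 157 150 162 192 171 175 130]
 [241 241 241 240 231 204 215 221 169 152 144 153 168 192 137]
 [240 240 241 240 240 239 238 231 202 184 152 136 154 159 169]
 [241 240 241 241 240 240 240 239 237 229 186 143 137 170 208]]
(array([ 0.6225,  0.1403, -0.0133]), [array([-0.0011,  0.0001, -0.0024]), array([0.0001, 0.0017, 0.9976])])
```

>>> {"op": "apply_moves", "data": {"rows": [[[0.08, 0.02, -0.01], [0, 0, -0.002]], [[0.2, 0.05, -0.013], [0, 0, -0.002]], [[0.34, 0.08, -0.013], [0, 0, -0.002]], [[0.47, 0.11, -0.013], [0, 0, -0.0024]], [[0.57, 0.13, -0.013], [0, 0, -0.0024]], [[0.615, 0.14, -0.013], [0, 0, -0.0024]], [[0.6225, 0.14, -0.013], [0, 0, -0.0024]], [[0.6225, 0.14, -0.013], [0, 0, -0.0024]]], "jaw": 0.76, "newtons": 20}}

```text
clock: 12.55
tcp_pos: [0.5084, 0.0798, 0.2008]
orientation: [-2.2, -2.242, 0.003]
contact_force: [0.3, -1.4, 0.3]
grip_width: 0.075
gripper_force: 0.0
```

Run:
```python
from h import *
o=telemetry.get_obs();print(o["clock"],o["grip_width"],o["joints"]);print(togo([.508,.081,.077],.0205))
```

```text
12.55 0.07499989065576532 [-0.7071  0.3047  0.5202  2.0178 -0.1962  0.869  -0.0601]
(array([ 0.0053, -0.0004,  0.4953]), [array([-0.0006,  0.0002, -0.0005]), array([0.0003, 0.001 , 0.9995])])
```

Descend.

>>> {"op": "apply_moves", "data": {"rows": [[[0.005, 0, 0.06], [0, 0, 0]], [[0.005, 0, 0.15], [0, 0, 0]], [[0.005, 0, 0.24], [0, 0, 0]], [[0.005, 0, 0.32], [0, 0, 0]], [[0.005, 0, 0.39], [0, 0, 0]], [[0.005, 0, 0.44], [0, 0, 0]], [[0.005, 0, 0.475], [0, 0, 0]], [[0.005, 0, 0.492], [0, 0, 0]], [[0.005, 0, 0.495], [0, 0, 0]], [[0.005, 0, 0.495], [0, 0, 0]]]}}

```text
clock: 13.8
tcp_pos: [0.5088, 0.0823, 0.0777]
orientation: [-2.198, -2.244, 0.0]
contact_force: [-0.6, -0.3, 0.1]
grip_width: 0.0752
gripper_force: 0.0
```

>>> {"op": "apply_moves", "data": {"rows": [[[0, 0, 0], [0, 0, 0]], [[0, 0, 0], [0, 0, 0]], [[0, 0, 0], [0, 0, 0]]], "jaw": 0.47}}

```text
clock: 14.18
tcp_pos: [0.5085, 0.0823, 0.0774]
orientation: [-2.198, -2.243, 0.001]
contact_force: [-0.2, 0.8, -0.3]
grip_width: 0.0623
gripper_force: 0.0
```

>>> {"op": "apply_moves", "data": {"rows": [[[0, 0.004, 0], [0, 0, 0]], [[0, 0.01, 0], [0, 0, 0]], [[0, 0.017, 0], [0, 0, 0]], [[0, 0.024, 0], [0, 0, 0]], [[0, 0.024, 0], [0, 0, 0]], [[0, 0.024, 0], [0, 0, 0]]]}}

```text
clock: 14.92
tcp_pos: [0.5138, 0.0823, 0.0771]
orientation: [-2.197, -2.243, 0.003]
contact_force: [-5.2, 0.5, 1.2]
grip_width: 0.0627
gripper_force: 2.4
```

>>> {"op": "apply_moves", "data": {"rows": [[[0, 0.02, 0], [0, 0, 0]], [[0, 0.06, 0], [0, 0, 0]], [[0, 0.11, 0], [0, 0, 0]], [[0, 0.17, 0], [0, 0, 0]], [[0, 0.23, 0], [0, 0, 0]], [[0, 0.29, 0], [0, 0, 0]], [[0, 0.34, 0], [0, 0, 0]], [[0, 0.38, 0], [0, 0, 0]], [[0, 0.4, 0], [0, 0, 0]], [[0, 0.4, 0], [0, 0, 0]]]}}

```text
clock: 16.18
tcp_pos: [0.6142, 0.0837, 0.077]
orientation: [-2.198, -2.243, 0.003]
contact_force: [-5.9, -1.4, 4.2]
grip_width: 0.0633
gripper_force: 2.9
```

Run:
```python
from h import *
o=telemetry.get_obs();print(o["clock"],o["grip_width"],o["tcp_pos"],o["contact_force"])
g=grab_frame("top");s=grab_frame("scene")
cv2.imwrite("pics/top6.png",g["frame"][:,:,::-1]);cv2.imwrite("pics/scene6.png",s["frame"][:,:,::-1])
save("c6",[crop(g,215,158,275,273,5),crop(s,205,180,305,295,5)])
```

```text
16.175 0.06327710432177716 [0.6142 0.0837 0.077 ] [-5.9298 -1.3901  4.1629]
```

View pics/c6.png

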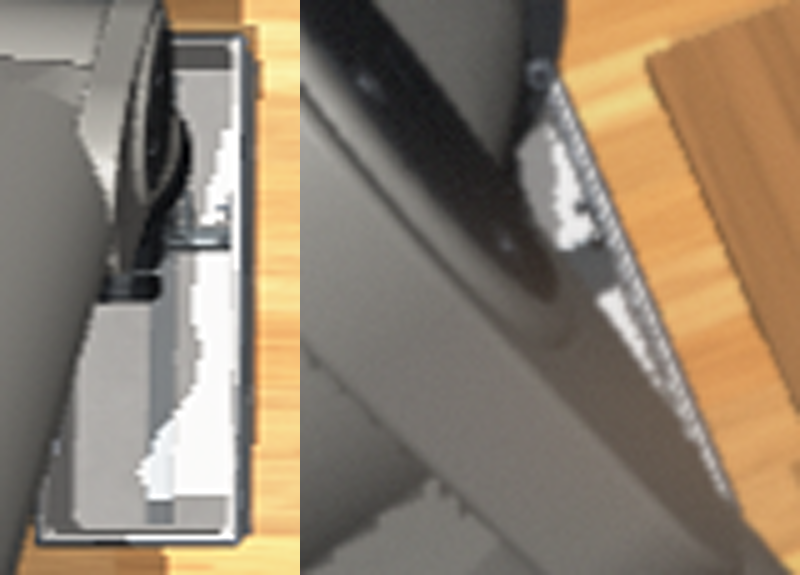

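Run:
```python
from h import *
t=cv2.cvtColor(cv2.imread("pics/top6.png"),cv2.COLOR_BGR2GRAY);s=cv2.cvtColor(cv2.imread("pics/scene6.png"),cv2.COLOR_BGR2GRAY)
print(t[196:212,248:264]);print("scene rows216-245 cols254-274",s[216:246,254:274])
```

```text
[[ 21  18  16  51 100 146 180 173 223 254 251 252 241 221 248 103]
 [ 20  13  37  85 107 129 180 173 222 254 252 249 200 201 250 103]
 [ 16  13  91 140 106 128 181 172 222 255 255 253 205 199 250 104]
 [ 15  46  92 114  95 112 181 176 223 247 174 139 130 202 251 105]
 [ 37  64  85 111  99  93 156 178 224 250 227 213 141 203 252 106]
 [ 38  54  79 112  97  91 155 229 255 255 255 249 132 195 251 105]
 [ 37  47  97 140 105 106 156 230 255 249 171 176 165 214 251 106]
 [ 53  54  80 109  97  98 142 137 135 135 137 136 134 213 251 104]
 [ 58  66  89 121 113 110 130 127 127 129 130 129 125 209 252 100]
 [ 71  65  67  78 112 127 153 149 149 151 136 106 105 202 252 101]
 [ 77 106 113 110 107 156 220 218 217 203 151  96 108 210 252 101]
 [ 56  53  61  59  57  54  61  76  74  76  74  68  62 190 252 100]
 [ 77 104 114 123 122 119 151 197 195 194 196 196 190 231 250 100]
 [ 99 119 147 182 180 176 229 255 255 255 255 255 249 236 249 104]
 [134 127 144 179 175 171 222 255 252 251 251 252 245 235 248 101]
 [131 138 162 178 174 168 221 254 251 250 250 251 245 234 248 106]]
scene rows216-245 cols254-2
[... 1853 characters left out ...]
 117 154
  191 162]
 [ 58  59  68  78  80  81  82  82  83  86 103 135 166 188 204 149 134 146
  170 192]
 [ 59  64  72  78  79  82  80  81  82  89 132 194 223 226 220 177 144 151
  174 183]
 [ 69  71  77  79  80  80  83  84  82  92 143 211 228 230 227 208 149 151
  178 160]
 [ 81  81  80  81  80  79  81  83  83  86 114 171 217 228 228 213 148 134
  138 153]
 [ 83  82  81  80  80  78  83  84  84  81  90 117 175 219 228 218 174 133
  118 142]
 [ 87  84  84  81  80  78  83  83  84  83  85  91 129 191 226 225 206 147
  134 141]
 [ 84  86  84  83  80  81  83  83  85  85  85  84 102 155 214 226 217 174
  144 134]
 [ 85  83  84  81  79  78  80  85  85  85  86  88  89 116 169 215 224 213
  165 125]]
```

Run:
```python
from h import *
t=cv2.cvtColor(cv2.imread("pics/top5.png"),cv2.COLOR_BGR2GRAY);s=cv2.cvtColor(cv2.imread("pics/scene5.png"),cv2.COLOR_BGR2GRAY)
print("rows 238-250 cols 248-264");print(t[238:251,248:264]);print("scene rows258-280 cols266-292");print(s[258:281,266:292])
g=grab_frame("top");sc=grab_frame("scene");v=[.5577,.0821,.0205]
W=lambda p:R.from_euler('z',v[2]).apply(np.array(p)/1e3)+[v[0],v[1],0]
for h in(60,67,72):
    pts=W([[-78,-30,h],[-78,-44,h]]);print(h,"home",proj(g,pts).ravel(),proj(sc,pts).ravel())
    for x in (24,26):
        pts=W([[x,-34,h],[x,-40,h]]);print(h,x,proj(g,pts).ravel(),proj(sc,pts).ravel())
for x in(42,43,44,45):print(x,"tabR tip -41",proj(g,W([[x,-41,66]])),proj(sc,W([[x,-41,66]])))
```

```text
rows 238-250 cols 248-264
[[ 81  46 112 163 113 153 222 254 251 251 251 253 248 192 154  95]
 [ 47  43 114 164 103 211 255 255 255 255 255 255 245 150 157  99]
 [ 50  59 129 161  86 120 133 132 130 131 132 133 126 137 160  99]
 [ 78 118 163 168  98 137 133 133 137 146 146 146 140 147 160  99]
 [ 76  79 103 118  92 132 129 130 128 129 129 131 130 151 160  99]
 [ 96  58  84 103  92 130 129 129 129 129 129 129 143 172 160  97]
 [ 88  68  88 105  93 130 128 128 128 118  91  94 109 150 158  97]
 [151 211 210 211 211 209 208 208 209 195 172 201 196 144 124  94]
 [244 238 241 255 254 254 254 254 254 255 255 255 254 226 137  92]
 [238 244 251 250 250 250 250 250 250 250 250 251 251 228 135  91]
 [237 243 250 249 249 249 249 249 249 249 249 250 250 228 134  90]
 [229 227 250 249 249 249 249 249 249 249 249 250 249 230 147  93]
 [229 227 251 249 249 249 249 249 249 249 249 250 250 234 150  93]]
scene rows258-280 cols266-292
[[234 234 234 234 235 234 235 235 234 234 232 214 159 165 183 194 141 140
  169 180 181 183 182 181 180 179]
 [234 234 233 234 234 234 234 233 235 234 234 218 158 144 170 1
[... 2619 characters left out ...]
 245.1405] [275.4999 267.8039 281.2917 265.4161]
67 24 [257.892  206.341  260.1656 206.3282] [261.5471 229.2365 263.9413 228.2954]
67 26 [257.8967 205.5863 260.1699 205.5736] [261.2541 228.5255 263.6467 227.5859]
72 home [255.9146 245.1642 261.2858 245.1306] [275.2877 267.0662 281.1059 264.6695]
72 24 [257.6892 206.1819 259.9716 206.1691] [261.284  228.3647 263.6888 227.4205]
72 26 [257.6939 205.4244 259.9758 205.4115] [260.9899 227.6513 263.3931 226.7087]
42 tabR tip -41 [[260.6203 199.5802]] [[261.7546 221.9752]]
43 tabR tip -41 [[260.6223 199.2043]] [[261.6093 221.6259]]
44 tabR tip -41 [[260.6244 198.8284]] [[261.4642 221.2768]]
45 tabR tip -41 [[260.6265 198.4526]] [[261.3191 220.928 ]]
```

>>> {"op": "apply_moves", "data": {"rows": [[[0, 0.01, 0], [0, 0, 0]], [[0, 0.03, 0], [0, 0, 0]], [[0, 0.045, 0], [0, 0, 0]], [[0, 0.056, 0], [0, 0, 0]], [[0, 0.06, 0], [0, 0, 0]], [[0, 0.06, 0], [0, 0, 0]]]}}

```text
clock: 17.12
tcp_pos: [0.6288, 0.084, 0.077]
orientation: [-2.198, -2.243, 0.004]
contact_force: [-5.9, -1.3, 3.8]
grip_width: 0.0626
gripper_force: 3.0
```

Run:
```python
from h import *
o=telemetry.get_obs();print(o["clock"],o["grip_width"],o["tcp_pos"],o["contact_force"])
g=grab_frame("top");s=grab_frame("scene")
cv2.imwrite("pics/top7.png",g["frame"][:,:,::-1]);cv2.imwrite("pics/scene7.png",s["frame"][:,:,::-1])
t=cv2.cvtColor(g["frame"],cv2.COLOR_RGB2GRAY);s=cv2.cvtColor(s["frame"],cv2.COLOR_RGB2GRAY)
print(t[194:206,246:264]);print("scene rows214-236 cols252-270");print(s[214:237,252:270])
```

```text
17.125 0.06258039260457235 [0.6288 0.084  0.077 ] [-5.9176 -1.2907  3.8068]
[[ 18  15  37  71  99 135 141  68 131 227 255 252 250 250 251 254 246 103]
 [ 17  31  72  90  80 131 140  69 128 227 255 252 252 252 252 255 247 104]
 [ 23  24  38  51  77 114 101  90 155 228 255 255 255 255 244 223 249 103]
 [ 22  34  52  53  96 142 108 125 183 177 173 172 173 164 130 204 251 103]
 [ 19  32  54  67 106 142 109 104 141 137 137 137 138 134 117 204 251 104]
 [ 23  33  56  68  81 110 110 101 134 132 131 141 157 149 138 206 252 105]
 [ 23  33  75 115 125 126 135 171 224 221 220 212 190 156  93 208 252 106]
 [ 19  30  44  44  42  41  40  43  53  52  51  51  45  30  55 200 253 105]
 [ 22  33  55  66  65  64  63  70  81  82  88  87  88  86  77 190 251 105]
 [ 21  40  80 111 138 155 154 152 154 199 244 241 242 241 239 248 249 104]
 [ 18  81 137 129 146 181 180 176 228 255 255 254 254 254 254 255 247 101]
 [ 36  90 133 127 144 180 177 172 223 254 251 251 251 251 251 254 246 100]]
scene rows214-236 cols252-270
[[141 151 193 233 236 236 234 214 140 129 167 201 131 135 170 174 173 172]
 [142 148 186 233 
[... 932 characters left out ...]
 89 115 147 178 190 142]
 [ 70  74  75  77  82  84  88  87  88  87  87  88  87  98 141 178 161 164]
 [ 63  75  79  78  79  86  88  86  88  88  86  86  89  90 111 141 159 180]
 [ 60  75  78  77  79  81  87  86  87  89  86  86  87  92 104 122 140 150]
 [ 62  75  79  79  80  82  85  87  88  88  86  87  89  98 114 121 126 157]
 [ 64  75  79  80  78  81  81  81  88  90  90  93  98 117 138 130 131 165]
 [ 70  74  78  80  81  81  81  84  98 111 109 123 141 167 171 146 145 163]
 [ 74  76  77  80  80  81  80  85 107 148 170 185 204 225 218 176 146 146]
 [ 78  77  78  79  80  82  81  82  96 153 211 227 230 232 229 210 148 136]
 [ 80  78  79  79  81  82  81  79  85 115 176 221 230 230 231 221 175 134]]
```

>>> {"op": "apply_moves", "data": {"rows": [[[0, 0.005, 0], [0, 0, 0]], [[0, 0.01, 0], [0, 0, 0]], [[0, 0.014, 0], [0, 0, 0]], [[0, 0.014, 0], [0, 0, 0]], [[0, 0.014, 0], [0, 0, 0]]]}}

```text
clock: 17.85
tcp_pos: [0.6322, 0.084, 0.077]
orientation: [-2.198, -2.243, 0.004]
contact_force: [-5.2, -1.0, 3.3]
grip_width: 0.0626
gripper_force: 3.1
```

Run:
```python
from h import *
o=telemetry.get_obs();print(o["clock"],o["grip_width"],o["tcp_pos"],o["contact_force"])
g=grab_frame("top");s=grab_frame("scene")
cv2.imwrite("pics/top8.png",g["frame"][:,:,::-1]);cv2.imwrite("pics/scene8.png",s["frame"][:,:,::-1])
save("c8",[crop(g,235,180,275,220,10),crop(s,240,205,280,245,10)])
t=cv2.cvtColor(g["frame"],cv2.COLOR_RGB2GRAY)
print(t[194:206,246:264])
```

```text
17.85 0.06256097119846067 [0.6322 0.084  0.077 ] [-5.1951 -1.0049  3.2779]
[[ 17  32  55  63  78 131 141  69 129 226 255 251 251 251 251 254 246 102]
 [ 21  23  37  53  75 131 137  87 153 226 255 253 254 255 255 255 248 103]
 [ 23  30  42  41  95 142 111 132 181 229 255 255 249 174 172 225 249 104]
 [ 24  33  56  64  98 141 108 102 139 134 131 130 133 127 112 205 251 104]
 [ 23  33  56  67  74  99 110 101 134 129 130 131 120  87  91 207 252 104]
 [ 23  26  65 108 116 116 113 162 228 225 225 206 159 154 140 207 252 105]
 [ 23  30  45  54  61  58  58  65  76  73  72  69  62  53  68 208 252 105]
 [ 26  38  56  65  63  66  65  64  67  84  94  93  94  86  76 198 251 104]
 [ 19  46  94 121 151 186 186 185 183 233 255 255 255 255 255 244 249 104]
 [ 29  89 136 128 145 180 178 177 175 225 255 253 253 253 253 255 247 104]
 [ 37  90 132 125 142 179 176 173 224 255 252 250 250 250 251 254 246  99]
 [141 134 131 126 144 179 175 171 223 254 251 250 250 250 251 253 246 100]]
```

View pics/c8.png

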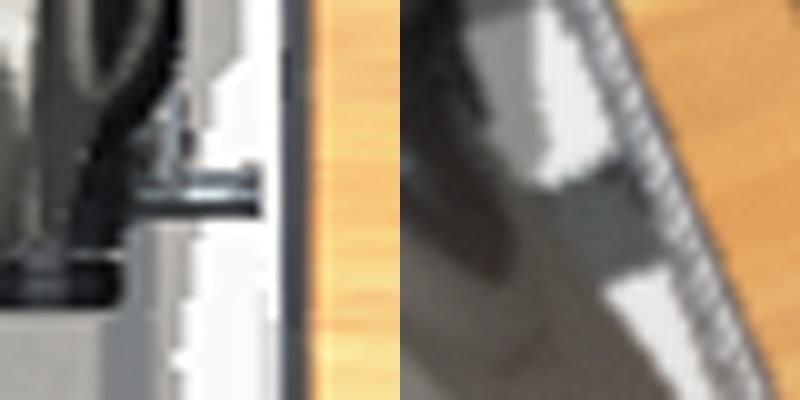

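>>> {"op": "apply_moves", "data": {"rows": [[[0, -0.007, 0], [0, 0, 0]], [[0, -0.007, 0], [0, 0, 0]], [[0, -0.007, 0], [0, 0, 0]]], "jaw": 0.353}}

```text
clock: 18.32
tcp_pos: [0.6304, 0.0841, 0.0771]
orientation: [-2.198, -2.242, 0.004]
contact_force: [-6.7, -0.1, 3.9]
grip_width: 0.0578
gripper_force: 3.3
```

>>> {"op": "apply_moves", "data": {"rows": [[[0, -0.01, 0], [0, 0, 0]], [[0, -0.01, 0], [0, 0, 0]]], "jaw": 0.235}}

```text
clock: 18.58
tcp_pos: [0.6282, 0.0841, 0.0774]
orientation: [-2.198, -2.243, 0.003]
contact_force: [-5.9, -0.8, 6.6]
grip_width: 0.0532
gripper_force: 5.6
```

>>> {"op": "apply_moves", "data": {"rows": [[[0, -0.01, 0], [0, 0, 0]], [[0, -0.01, 0], [0, 0, 0]]], "jaw": 0.118}}

```text
clock: 18.82
tcp_pos: [0.6259, 0.0842, 0.0777]
orientation: [-2.198, -2.243, 0.002]
contact_force: [-7.3, -0.7, 7.9]
grip_width: 0.0478
gripper_force: 5.2
```

>>> {"op": "apply_moves", "data": {"rows": [[[0, -0.011, 0], [0, 0, 0]], [[0, -0.011, 0], [0, 0, 0]]], "jaw": 0.0}}

```text
clock: 19.08
tcp_pos: [0.6233, 0.0843, 0.0776]
orientation: [-2.198, -2.243, 0.002]
contact_force: [-5.8, -0.8, 5.3]
grip_width: 0.0426
gripper_force: 3.9
```

>>> {"op": "apply_moves", "data": {"rows": [[[0, -0.01, 0], [0, 0, 0]], [[0, -0.01, 0], [0, 0, 0]]], "jaw": -0.118}}

```text
clock: 19.32
tcp_pos: [0.6212, 0.0843, 0.0774]
orientation: [-2.199, -2.244, 0.001]
contact_force: [-3.5, -0.4, 3.0]
grip_width: 0.0378
gripper_force: 2.1
```

>>> {"op": "apply_moves", "data": {"rows": [[[0, -0.01, 0], [0, 0, 0]], [[0, -0.01, 0], [0, 0, 0]]], "jaw": -0.235}}

```text
clock: 19.58
tcp_pos: [0.6185, 0.0843, 0.0771]
orientation: [-2.198, -2.243, 0.001]
contact_force: [-4.2, -0.5, 2.8]
grip_width: 0.0329
gripper_force: 1.8
```

>>> {"op": "apply_moves", "data": {"rows": [[[0, -0.01, 0], [0, 0, 0]], [[0, -0.01, 0], [0, 0, 0]]], "jaw": -0.353, "newtons": 40}}

```text
clock: 19.82
tcp_pos: [0.6159, 0.0844, 0.0771]
orientation: [-2.198, -2.243, 0.002]
contact_force: [-4.6, -1.2, 3.2]
grip_width: 0.0276
gripper_force: 1.9
```

>>> {"op": "apply_moves", "data": {"rows": [[[0, -0.006, 0], [0, 0, 0]], [[0, -0.006, 0], [0, 0, 0]], [[0, -0.006, 0], [0, 0, 0]]], "jaw": -0.44}}

```text
clock: 20.2
tcp_pos: [0.6145, 0.0843, 0.0773]
orientation: [-2.198, -2.243, 0.001]
contact_force: [-3.9, -1.0, 5.4]
grip_width: 0.0241
gripper_force: 10.1
```

>>> {"op": "apply_moves", "data": {"rows": [[[0, 0, 0], [0, 0, 0]], [[0, 0, 0], [0, 0, 0]], [[0, 0, 0], [0, 0, 0]], [[0, 0, 0], [0, 0, 0]]], "jaw": -1}}

```text
clock: 20.7
tcp_pos: [0.6142, 0.0843, 0.0775]
orientation: [-2.198, -2.243, 0.002]
contact_force: [-5.9, -0.5, 8.4]
grip_width: 0.0213
gripper_force: 39.2
```

Run:
```python
from h import *
o=telemetry.get_obs();print(o["clock"],o["grip_width"],o["tcp_pos"],o["contact_force"],o["gripper_force"])
g=grab_frame("top");s=grab_frame("scene")
cv2.imwrite("pics/top9.png",g["frame"][:,:,::-1]);cv2.imwrite("pics/scene9.png",s["frame"][:,:,::-1])
t=cv2.cvtColor(g["frame"],cv2.COLOR_RGB2GRAY);q=cv2.cvtColor(s["frame"],cv2.COLOR_RGB2GRAY)
print(t[194:206,246:264]);print(q[214:228,252:270])
big=crop(g,190,90,450,300,2)
save("c9",[big,crop(g,235,180,262,220,10)])
```

```text
20.7 0.02126723771904681 [0.6142 0.0843 0.0775] [-5.8998 -0.5473  8.3591] 39.2037695646286
[[ 47  70  43  22  17  21  38  98 159 179 227 255 255 255 255 255 247 103]
 [ 48  64  30  18  16  44  82 136 184 178 175 174 175 175 173 225 249 104]
 [ 58  42  19  18  13  51  84  98 125 122 124 124 124 125 119 206 251 103]
 [ 46  18  18  14  32  87 114 103 132 137 134 134 134 123 105 204 252 103]
 [ 23  18  16  27 111 174 166 157 212 255 255 255 248 166 116 206 252 103]
 [ 18  17  15  33  56  59  57  55  60  73  70  99 143 147 138 206 252 105]
 [ 17  15  35  59  64  64  62  61  59  69  85  79  71  64  73 206 251 105]
 [ 16  36  77 112 138 155 153 154 152 192 242 239 239 223 140 195 251 105]
 [ 13  83 137 129 145 180 180 180 177 228 255 255 255 255 251 242 248 104]
 [ 30  88 132 126 143 179 177 176 174 223 254 251 251 251 252 255 247 103]
 [120 136 130 126 143 178 177 175 172 221 253 251 250 250 251 254 246  99]
 [ 56  97 131 125 144 180 177 173 173 223 253 250 250 250 251 254 246 100]]
[[144 143 144 173 219 234 233 211 136 128 167 198 131 137 166 172 172 173]
 [143 145 142 151 190 233 234 218
[... 242 characters left out ...]
156 163 116 136 169 174]
 [142 142 143 152 192 229 226 222 189 131 119 140 166 198 135 138 172 176]
 [143 142 142 152 187 217 191 169 118  96  99 126 170 197 165 134 166 178]
 [138 136 136 148 172 178 144 103  88  69  73 108 135 173 196 127 143 174]
 [126 115 112 110 108 101  94  78  60  57  63  78 120 176 187 135 128 165]
 [ 93  78  71  80  86  85  86  78  67  66  64  67 126 178 160 165 120 144]
 [ 74  70  67  74  84  86  87  80  73  70  70  64  89 129 160 189 135 144]
 [ 71  74  70  72  83  84  84  85  82  79  79  71  74 115 158 172 162 134]
 [ 65  73  71  73  78  85  87  86  86  84  83  74  81 111 144 167 195 133]
 [ 58  74  74  72  76  85  85  87  86  88  85  81  84 110 146 177 189 139]]
```

View pics/c9.png

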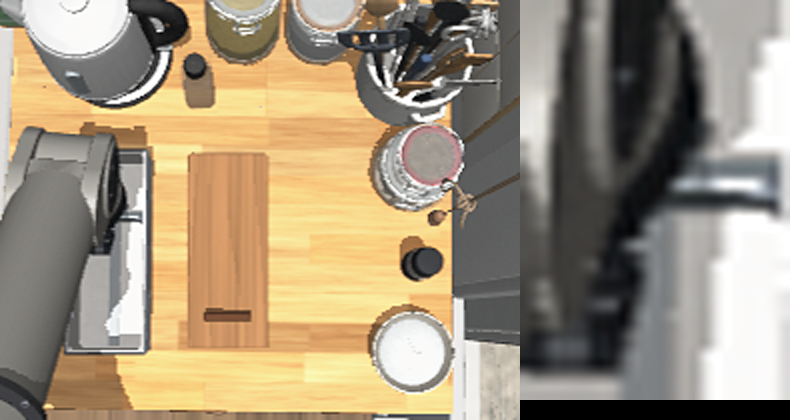

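>>> {"op": "apply_moves", "data": {"rows": [[[0, -0.003, 0], [0, 0, 0]], [[0, -0.007, 0], [0, 0, 0]], [[0, -0.007, 0], [0, 0, 0]], [[0, -0.007, 0], [0, 0, 0]]]}}

```text
clock: 21.3
tcp_pos: [0.613, 0.0843, 0.0775]
orientation: [-2.199, -2.243, 0.001]
contact_force: [-4.8, -1.2, 6.1]
grip_width: 0.0215
gripper_force: 39.0
```

```bash
cat > chk.py <<'E'
from h import *
o=telemetry.get_obs();print(o["clock"],o["grip_width"],o["tcp_pos"],o["contact_force"],o["gripper_force"])
g=grab_frame("top");s=grab_frame("scene")
t=cv2.cvtColor(g["frame"],cv2.COLOR_RGB2GRAY);q=cv2.cvtColor(s["frame"],cv2.COLOR_RGB2GRAY)
print(t[195:204,250:263]);print(q[217:228,252:268])
E
python3 chk.py
```

```text
21.3 0.021546138805871556 [0.613  0.0843 0.0775] [-4.8096 -1.1985  6.1245] 39.035470336675644
[[ 14  45  78 112 159 179 229 255 255 255 255 255 248]
 [ 14  54  83  99 142 137 134 133 132 132 126 208 250]
 [ 26  85 116 102 131 130 129 129 128 121 104 203 251]
 [ 52 108 125 108 138 154 152 153 140 108 102 207 252]
 [ 53  69  67  65  76  93  91 111 148 152 139 206 252]
 [ 64  63  62  60  59  66  81  75  65  57  73 206 252]
 [116 124 124 124 122 128 141 139 140 124  88 197 251]
 [147 182 182 183 180 230 255 255 255 255 254 243 249]
 [144 180 178 177 174 224 255 252 252 252 253 255 247]]
[[142 142 143 158 205 234 235 233 214 146 139 167 181 127 125 157]
 [141 140 145 170 220 234 235 233 217 146 134 161 158 165 117 136]
 [143 142 142 152 192 232 233 228 201 150 121 138 167 199 134 138]
 [142 143 143 161 201 227 228 204 141 101  99 126 170 196 164 133]
 [143 140 138 172 210 195 189 154  98  69  75 108 134 173 196 129]
 [134 127 116 138 160 121  99  88  61  54  58  79 118 174 186 134]
 [107 102  86  86  95  87  83  83  70  61  59  66 125 174 159 163]
 [ 76  72  73  74  82  82  85  82  82  74  70  67  90 128 160 189]
 [ 74  74  70  72  75  85  86  87  85  85  81  73  75 111 155 170]
 [ 70  71  71  70  74  83  86  88  86  87  88  80  81 110 142 167]
 [ 59  67  71  72  77  83  87  87  86  87  85  82  86 111 146 177]]
```

>>> {"op": "apply_moves", "data": {"rows": [[[0, -0.003, 0], [0, 0, 0]], [[0, -0.003, 0], [0, 0, 0]], [[0, -0.003, 0], [0, 0, 0]], [[0, -0.003, 0], [0, 0, 0]], [[0, -0.003, 0], [0, 0, 0]], [[0, -0.003, 0], [0, 0, 0]]]}}

```text
clock: 22.15
tcp_pos: [0.6124, 0.0843, 0.0775]
orientation: [-2.199, -2.243, 0.0]
contact_force: [-4.1, -0.4, 5.8]
grip_width: 0.0213
gripper_force: 39.1
```

```bash
python3 chk.py
```

```text
22.15 0.021280240434371947 [0.6124 0.0843 0.0775] [-4.1084 -0.4077  5.7753] 39.05098244547844
[[ 15  44  67  97 161 178 229 255 255 255 255 255 247]
 [ 14  55  94 116 144 139 135 134 133 133 129 209 250]
 [ 28  84 114 101 130 129 127 127 128 119 103 203 252]
 [ 43  93 115 109 138 153 152 152 133  88 105 206 252]
 [ 61  95  92  89 121 167 164 161 155 152 140 207 252]
 [ 64  62  60  58  65  77  76  72  63  58  72 208 252]
 [ 86  94  85  75  91  99 116 114 116 107  89 198 251]
 [149 184 184 185 183 232 255 255 255 255 255 243 249]
 [145 179 178 178 174 224 255 253 252 253 253 255 247]]
[[142 141 143 160 205 232 235 233 214 144 140 167 180 127 124 155]
 [142 142 146 170 219 234 236 233 217 148 135 163 157 162 118 136]
 [142 144 143 151 192 232 234 228 202 153 121 138 166 200 134 138]
 [140 143 143 162 205 229 221 199 144 116 101 127 167 197 164 132]
 [141 142 144 173 222 217 169 138  98  73  75 108 132 174 197 127]
 [133 135 129 143 183 176 113  85  63  53  61  79 119 175 186 133]
 [108 110  97  87  97  99  89  83  73  62  61  65 123 174 159 164]
 [ 84  75  74  74  80  84  86  84  81  76  76  67  89 128 161 190]
 [ 75  74  73  69  75  83  86  85  82  85  82  75  77 113 156 172]
 [ 69  75  79  73  75  84  85  85  85  86  86  82  82 113 142 167]
 [ 58  76  86  74  76  85  88  87  87  87  86  86  89 112 146 178]]
```

```bash
python3 -c "
from bench import job
print(job.hand_in())"
```

```text
the job is handed in; nothing more can be done
None
```

I handed the job in at about 22 s. The lid is lying flat to the right of the box, and the follower is level with the index tabs to within about 1 mm by the camera images. The hand is still squeezing the grip and lever together at 39 N; the 21 mm finger opening means the lever is shut. While the lever was closing, the follower went about 2 mm past the tabs, and I pushed it back. The things standing round the box were not touched.

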